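Slide the blank up the marking ramp

TASK

Two aluminium blanks, one rectangular and one round, wait in the two lanes at the foot of the ramp fixture. Push the rectangular blank up the slope, keeping it on the fixture, and leave it lying flat against the stop bar at the top, ready for marking. Leave the round blank where it is.

Things in the scene. Friction and masses are not known exactly. Their poses are not given: they have to be found in the camera images.
- fixture: Fixed ramp fixture, dark grey plate with grey rails, 350 x 168 mm. Origin at bench level on its centre line, 200 mm from the low end; x runs level along the lanes towards the stop (roughly to the robot's left), z up. Two lanes 66 mm wide, centred at y = +41 and -41 mm, between rails 10 mm high. Lane floor: level landing 8 mm above the bench from x = -200 to -40 mm, open at the low end; then the slope.
- stop_foot (a point): Foot of the stop bar's lower face, where it meets the sloping floor, midway between the lanes: x = 130, y = 0, z = 32 mm in the fixture's frame. The lane floor climbs to it at 8 degrees from x = -40 mm. The bar is square to the slope, 22 mm high above it, 18 mm thick, and spans both lanes.
- block: Rectangular aluminium blank, 64 mm along its x, 56 mm wide, 22 mm thick, about 0.2 kg. Origin at the centre of its underside, z up. Starts flat on the landing of either lane, its x along the fixture's within 5 degrees. Slides when pushed; friction holds it on the slope. Against the stop its origin is at x = 99, z = 27 mm in the fixture's frame.
- disc: Round aluminium blank, 56 mm diameter, 22 mm thick, about 0.15 kg, flat on the landing of the other lane. Origin at the centre of its underside. To be left where it is.
There are look-alikes about, which are no part of the job. What is shaped like the block but brown is not meant.

How it is judged:
By the outcome, as a careful person would: the job done as asked, in the order asked, and still so for the second after the job is handed in, with the robot touching nothing.
It also fails if it takes over 35 s, if anything falls off the work surface, if the arm or the gripper's body presses on something with over 40 N, if the wrist force passes 120 N, or if a joint passes its speed limit or range.

ROBOT

A 6-joint arm with a two-finger parallel gripper is mounted at the origin on the work surface. World frame = base frame: x ahead of the robot, y to its left, z up, the work surface at z = 0. Lengths are in m, angles in rad, forces in N, time in s.
With the tool pointing down it reaches from about 0.35 to 0.875 m from the base axis. Payload 15.5 kg.
Tool frame: the origin (TCP) lies where the fingers leave the gripper's body, on its centre line; the fingertips stand 73 mm ahead of it and the grasp point (between the pads) lies 54 mm ahead of it; z points along the fingers, y is the direction in which the jaws open and shut (so a half turn about z gives the same grasp; the last joint's range is limited). The gripper opens to 85 mm and grips with 20 to 120 N. Pads are 22 mm wide; open, the fingers measure 114 mm over their backs; the gripper's body (76 mm by 85 mm) begins 54 mm behind the grasp point. The pads swing forward as they close: fully open they stand 13 mm farther back than shut.
Start: joints at [1.238, 0.494, 1.345, -0, 1.302, -0.096], TCP at [0.147, 0.607, 0.304] pointing down, gripper open.
Joint ranges: [-2.91, 2.91], [-0.82, 2.16], [0.22, 2.67], [-1.22, 4.37], [0.12, 2.79], [-3.08, 3.08]. Speed limits (rad/s): [1.89, 1.89, 2.57, 3.01, 3.01, 3.01].

INTERFACE

Orientations are given as [roll, pitch, yaw] about the fixed x, y, z axes, in that order (R = Rz(yaw) Ry(pitch) Rx(roll)).
In Python, from cell import * gives the robot as it stands.
- The arm moves only by the tool drive_tool, never from a script. Its argument "deltas" is a list of rows, each a list of 3 entries, a list of its own where there are three numbers: the opening, from 0 (shut) to 1 (fully open), then the shift along the world's x, y, z in cm, then the turn about the world's z in rad. A call has 1 to 20 rows; each row is the pose to reach, as a shift and turn from the pose measured when the call began; what a row does not reach only later rows make up. A row lasts 1/12 s, in which the tool goes at most 41.7 mm and 7.16 degrees, less where a joint would pass 70% of its speed; a pose out of reach is approached as far as the arm can. A call with a gripper value outside its range is refused whole. The fingers move at their own pace and stop on an object; "force" is the grip in N (left out, the last holds). Time passes only in rows, so rows that repeat a pose let the fingers close. It gives the time, the measured TCP pose, the force and the opening at its end, in the units of the state.
- get_obs(): the state, without advancing time (a new reading comes with each control period).
- capture(name): name is "scene" or "top" or "wrist"; returns the picture (400x640x3 uint8, red, green, blue); there is no depth.
- camera_info(name): a dict with "fx", "fy", "cx", "cy" (pixels), "k1" (the pictures are not rectified: a ray, as slopes to the right and down, at radius r is drawn at 1 + k1 r^2 times it, then the intrinsics apply), "origin" and "attitude" of the camera in the world. Camera axes: x right, y up, looking along -z (the intrinsics and any distortion apply to the point x, -y, -z); pixel columns grow to the right and rows downward; lengths in m; the calibration is good to about 2 mm. A picture is of the moment at which its call begins: read the wrist's pose just before it. camera_info takes no time and is no camera call; for the wrist camera it gives the pose at the moment of the call.
- finish_job(): hands the job in, once; it reports no verdict.
Trained networks look in the newest picture that a camera, given by its name, has taken for a name from the list of things; names that differ only in an ending like _2 or _b are one class to them, and where a whole thing is asked for, a point or a joint stands for the part that bears it (a point fixed in the world has none). Each returns a list of dicts, best first, with "confidence" (0 to 1); they miss things now and then, are a little off and sometimes report something else, mostly with a low value. They report only what shows in the picture. A call takes as long as a camera call. They do not tell look-alikes from the thing itself.
- search_frame(camera, target): "rect" ([left, top, right, bottom] in pixels, round what is visible of it).
- landmark_of(camera, target): "centre" ([column, row] in pixels: a listed point, or the origin of a listed thing).
The state is a dict: "time_s": time; "q": joint angles; "joint_vel": joint speeds; "effort": joint torques, N m; "tool_pos": TCP position; "ee_rot": TCP orientation; "contact_force": force on the tool from outside, world axes, zero at the start; "ft_torque": the same for the moment, N m; "width": finger opening in m.
Only numpy, scipy, OpenCV 4.12 (cv2) and the standard library are available. Lean on these libraries where they do the work, as an engineer would, in place of code of your own. Each camera call takes 0.05 s, during which the arm holds its last target.

## Working session

There is one attempt and no reset: what is moved stays moved. The work goes in short steps, Python scripts to look and compute and a tool call to move; the robot and the scene stay as the last step left them, time stands still between calls to the robot, and variables do not carry over. Pictures are saved under pics/ and viewed, and the job is handed in when it is done.

Besides the shell and the picture viewer there is one more tool, called after "Emit:" as a command line: name --argument value ..., lists and objects as JSON in quotes. drive_tool: Moves the arm, as the interface text tells. Its arguments: {"type":"object","properties":{"deltas":{"type":"array"},"force":{"type":"number"}},"required":["deltas"]}

```bash
mkdir -p pics; cat > h.py <<'E'
from cell import *
import numpy as np, cv2
def snap(c,n):
    im=capture(c); cv2.imwrite(f'pics/{n}.png',im[:,:,::-1]); return im
E
python3 - <<'E'
from h import *
for c in ['scene','top']:
    snap(c,c+'1'); print(camera_info(c))
    for t in ['fixture','stop_foot','block','disc']:
        print(c,t,landmark_of(c,t))
o=get_obs();print(o)
E
```

```text
{'fx': 486.5362355654594, 'fy': 486.5362355654594, 'cx': 325.3595404636032, 'cy': 205.3224070282877, 'k1': -0.05595450274431791, 'origin': array([ 1.05496584, -0.47299135,  0.67047228]), 'attitude': array([ 0.82416719, -0.00593094,  0.73920309])}
scene fixture [{'centre': [316.6, 201.1], 'confidence': 0.89}]
scene stop_foot [{'centre': [358.2, 158.0], 'confidence': 0.7}]
scene block [{'centre': [299.0, 315.0], 'confidence': 0.76}, {'centre': [340.2, 272.5], 'confidence': 0.62}, {'centre': [285.0, 242.6], 'confidence': 0.56}]
scene disc [{'centre': [261.6, 212.8], 'confidence': 0.76}]
{'fx': 499.2501588374781, 'fy': 499.2501588374781, 'cx': 318.9867916561181, 'cy': 202.1727684730639, 'k1': -0.1527675942811444, 'origin': array([0.41833563, 0.02224478, 0.90294184]), 'attitude': array([ 0.2314908 ,  0.00174238, -1.45499256])}
top fixture [{'centre': [303.9, 249.2], 'confidence': 0.62}]
top stop_foot [{'centre': [231.3, 236.2], 'confidence': 0.9}]
top block [{'centre': [429.0, 172.0], 'confidence': 0.9}, {'centre': [376.1, 234.3], 'confidence': 0.63}]
top disc [{'centre': [366.3, 276.0], 'confidence': 0.83}]
{'time_s': 0.5, 'q': array([ 1.23752853e+00,  4.93623993e-01,  1.34555060e+00,  9.87731581e-06,
        1.30249145e+00, -9.55148145e-02]), 'joint_vel': array([-0.00053104, -0.00031467,  0.00016902,  0.00046595, -0.00021387,
       -0.00020262]), 'effort': array([-1.69609415e-03, -8.81426024e+01, -3.84035861e+01, -5.66836809e-05,
        1.71474847e-03, -1.81304785e-05]), 'tool_pos': array([0.14719692, 0.6073999 , 0.30384487]), 'ee_rot': array([-3.14152050e+00, -1.64800202e-05,  2.90383705e+00]), 'contact_force': array([ 0.34725354, -0.34804584,  1.64887762]), 'ft_torque': array([ 0.04984285, -0.04796984,  0.00762068]), 'width': 0.08540927481412193}
```

View pics/top1.png

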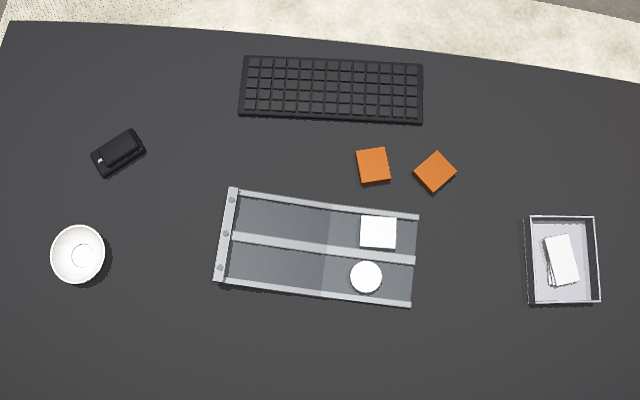

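View pics/scene1.png

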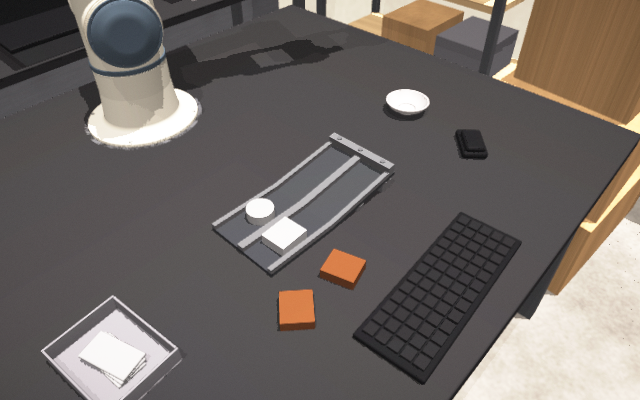

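Block-shaped candidates in the top view are two orange/brown ones at (373,165) and (435,172), white papers in a tray at (562,260), and the white blank at (377,232). Only the last is aluminium-coloured and in a fixture lane. The disc at (366,277) is in the other lane. Next I'll measure and enlarge the crop.

```bash
cat >> h.py <<'E'
from scipy.spatial.transform import Rotation as Ro
from scipy.optimize import least_squares
def ray(c,uv,ci=None):
    i=ci or camera_info(c); K=np.array([[i['fx'],0,i['cx']],[0,i['fy'],i['cy']],[0,0,1]])
    p=cv2.undistortPoints(np.array([[uv]],float),K,np.array([i['k1'],0,0,0.]))[0,0]
    return i['origin'],Ro.from_euler('xyz',i['attitude']).apply([p[0],-p[1],-1])
def at(c,uv,z,ci=None):
    o,d=ray(c,uv,ci); return o+d*(z-o[2])/d[2]
def proj(c,P,ci=None):
    i=ci or camera_info(c); p=Ro.from_euler('xyz',i['attitude']).inv().apply(np.atleast_2d(P)-i['origin'])
    s=np.c_[p[:,0]/-p[:,2],-p[:,1]/-p[:,2]]; r2=(s**2).sum(1,keepdims=True); s=s*(1+i['k1']*r2)
    return s*[i['fx'],i['fy']]+[i['cx'],i['cy']]
E
python3 - <<'E'
from h import *
im=cv2.imread('pics/top1.png')[170:320,200:440]
cv2.imwrite('pics/crop1.png',cv2.resize(im,None,fx=3.3,fy=3.3,interpolation=cv2.INTER_CUBIC))
im=cv2.imread('pics/scene1.png')[125:275,205:405]
cv2.imwrite('pics/crop2.png',cv2.resize(im,None,fx=4,fy=4,interpolation=cv2.INTER_CUBIC))
E
```

```text
(no output)
```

View pics/crop1.png

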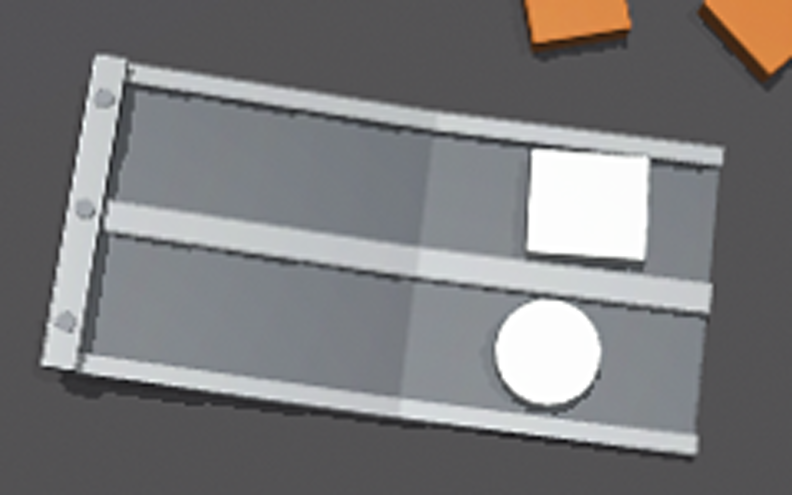

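View pics/crop2.png

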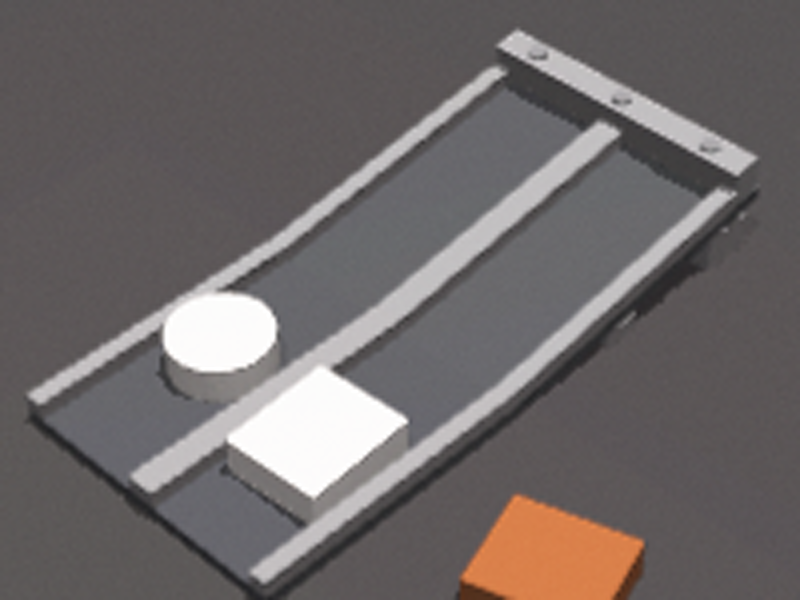

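```bash
cat > fit.py <<'E'
from h import *
F={'top':([(-200,-84,18),(-200,-74,18),(-200,-8,18),(-200,8,18),(-200,74,18),(126.9,-84,53.8),(126.9,84,53.8),(144.8,-84,56.3),(144.8,84,56.3)],
 [(723,148),(722,164),(712,283),(710,312),(697,436),(127,60),(78,370),(93,55),(42,365)],3.3,(200,170)),
'scene':([(-200,84,18),(-200,-74,18),(-200,-84,18),(-200,8,18),(-200,-8,18),(144.8,84,56.3),(126.9,84,53.8),(126.9,-84,53.8),(144.8,-84,56.3)],
 [(30,393),(250,573),(268,582),(132,478),(152,492),(518,29),(497,46),(740,178),(758,158)],4,(205,125))}
CI={c:camera_info(c) for c in F}
def world(p,P): return Ro.from_euler('z',p[2]).apply(np.array(P)/1000.)+[p[0],p[1],p[3] if len(p)>3 else 0]
def res(p,cs): return np.concatenate([(proj(c,world(p,F[c][0]),CI[c])-(np.array(F[c][1])/F[c][2]+F[c][3])).ravel() for c in cs])
if __name__=='__main__':
  for cs in (['top'],['scene'],['top','scene']):
    s=least_squares(res,[0.4,0.05,1.57],args=(cs,),loss='soft_l1'); print(cs,s.x,np.abs(res(s.x,cs)).mean(),np.abs(res(s.x,cs)).max())
  fx=s.x
  B={'top':([(531,150),(649,154),(645,262),(527,250)],3.3,(200,170)),'scene':([(408,425),(313,500),(228,437),(320,367)],4,(205,125))}
  C=[(32,-28,22),(-32,-28,22),(-32,28,22),(32,28,22)]
  def rb(p,cs): return np.concatenate([(proj(c,world([p[0],p[1],p[2],.008],C),CI[c])-(np.array(B[c][0])/B[c][1]+B[c][2])).ravel() for c in cs])
  for cs in (['top'],['scene'],['top','scene']):
    b=least_squares(rb,[fx[0],fx[1]-.1,fx[2]],args=(cs,)).x
    l=Ro.from_euler('z',-fx[2]).apply([b[0]-fx[0],b[1]-fx[1],0])*1000
    print(cs,b,'in fixture',l,np.degrees(b[2]-fx[2]),np.abs(rb(b,cs)).max())
  for n,P in dict(start_push=(-150,-41,8),mid=(-40,-41,8),rear_end=(67,-41,23.2),stop=(99,-41,27)).items(): print(n,world(fx,P))
E
python3 fit.py
```

```text
['top'] [0.54133294 0.06473689 1.56084174] 0.27258187096013053 0.5247454551264923
['scene'] [0.54605186 0.06566298 1.55658224] 0.36064618240176255 0.7794146466054599
['top', 'scene'] [0.54309269 0.06532695 1.56002605] 0.7582004890423448 1.51381788336721
['top'] [ 0.58109211 -0.0632038   1.61903078] in fixture [-128.11404498  -39.3815082     0.        ] 3.380722499625229 0.9188868673720378
['scene'] [ 0.58615632 -0.06417979  1.59560778] in fixture [-129.0354329  -44.4559277    0.       ] 2.0386833563785784 0.9460836660002769
['top', 'scene'] [ 0.58305737 -0.06324528  1.60976117] in fixture [-128.1343564  -41.3471021    0.       ] 2.849612800950555 2.013515678229709
start_push [ 0.5824748  -0.08510592  0.008     ]
mid [0.58365951 0.0248877  0.008     ]
rear_end [0.5848119  0.13188149 0.0232    ]
stop [0.58515655 0.16387964 0.027     ]
```

The enlarged crops confirm it: the white rectangular blank lies in the far lane (fixture y ≈ -41, rear face at x ≈ -160), with the disc in the near lane. I'll move above the low end, behind the block.

Emit:
drive_tool --deltas '[[0.2, [2.0, -3.7, -0.4], -0.07], [0.2, [4.1, -7.0, -0.8], -0.14], [0.2, [6.2, -10.5, -1.2], -0.21], [0.2, [8.3, -14, -1.6], -0.28], [0.2, [10.4, -17.5, -2], -0.35], [0.2, [12.5, -21, -2.4], -0.42], [0.2, [14.6, -24.5, -2.8], -0.49], [0.2, [16.6, -28, -3.2], -0.56], [0.2, [18.7, -31.5, -3.6], -0.63], [0.2, [20.8, -35, -4], -0.7], [0.2, [22.9, -38.5, -4.4], -0.77], [0.2, [25, -42, -4.8], -0.84], [0.2, [27, -45.5, -5.2], -0.91], [0.2, [29, -49, -5.6], -0.98], [0.2, [31.1, -52.5, -6], -1.05], [0.2, [33.2, -56, -6.4], -1.12], [0.2, [35.3, -59.5, -6.8], -1.18], [0.2, [37.4, -63, -7.2], -1.24], [0.2, [39.4, -66.5, -7.6], -1.29], [0.2, [41.5, -70, -8], -1.344]]'

```text
time_s: 2.17
tool_pos: [0.5628, -0.0947, 0.2237]
ee_rot: [3.141, -0.0, 1.557]
contact_force: [0.6, 0.6, -0.3]
width: 0.017
```

Emit:
drive_tool --deltas '[[0.2, [1.0, -2, -2], 0.0], [0.2, [1.9, -3.5, -4], 0.0], [0.2, [1.9, -3.5, -6], 0.0], [0.2, [1.9, -3.5, -8], 0.0], [0.2, [1.9, -3.5, -8], 0.0], [0.2, [1.9, -3.5, -8], 0.0]]'

```text
time_s: 2.67
tool_pos: [0.5814, -0.1296, 0.1433]
ee_rot: [-3.14, -0.001, 1.557]
contact_force: [-0.4, -0.0, 1.2]
width: 0.017
```

```bash
python3 - <<'E'
from h import *
ci=camera_info('wrist'); snap('wrist','w1'); snap('scene','s2'); snap('top','t2'); print(get_obs()['tool_pos'])
w=cv2.imread('pics/w1.png');s=cv2.imread('pics/s2.png')[120:320,200:420];t=cv2.imread('pics/t2.png')[150:350,200:520]
cv2.imwrite('pics/m2.png',np.vstack([cv2.resize(w,(480,300)) ,cv2.resize(t,(480,300))]))
cv2.imwrite('pics/s2c.png',cv2.resize(s,None,fx=3,fy=3))
E
```

```text
[ 0.58246302 -0.12968861  0.14516819]
```

View pics/m2.png

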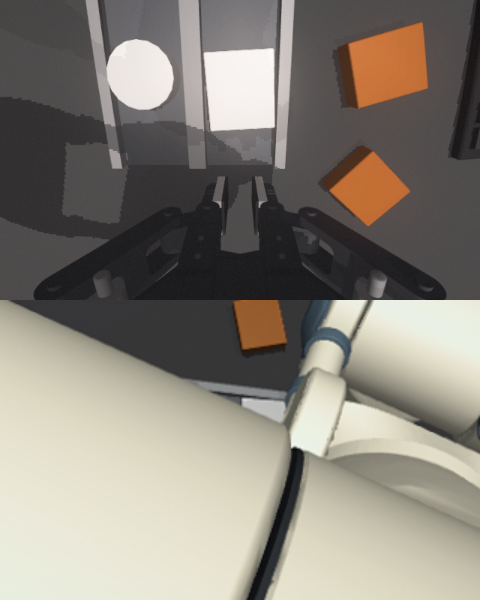

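View pics/s2c.png

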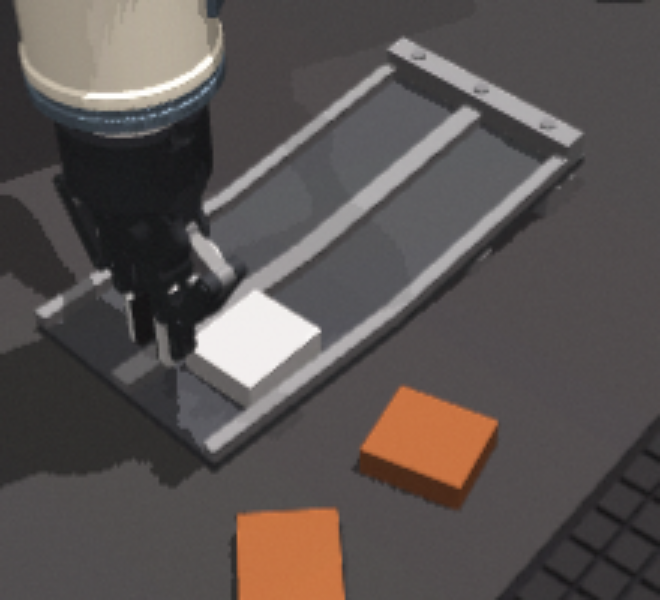

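The wrist view shows the fingers behind and roughly centred on the lane. The block is just inside it, slightly rotated, at montage pixels (204..274, 49..131).

```bash
python3 - <<'E'
from h import *
ci=camera_info('wrist'); k=4/3
for n,uv,z in [('bFL',(204,52),.030),('bFR',(272,49),.030),('bRR',(274,129),.030),('bRL',(211,131),.030),('railC',(207,167),.018),('railR',(276,166),.018),('railC far',(200,0),.018),('railR far',(283,0),.018)]:
    print(n,at('wrist',(uv[0]*k,uv[1]*k),z,ci).round(4))
for P in [(0.5825,-0.13,0.072)]: print(proj('wrist',[P],ci)/k)
E
```

```text
bFL [ 0.555  -0.0331  0.03  ]
bFR [ 0.6089 -0.0316  0.03  ]
bRR [ 0.6123 -0.096   0.03  ]
bRL [ 0.5576 -0.0971  0.03  ]
railC [ 0.5503 -0.1352  0.018 ]
railR [ 0.6173 -0.1351  0.018 ]
railC far [0.5521 0.0078 0.018 ]
railR far [0.6186 0.007  0.018 ]
[[240.42515825 187.0193639 ]]
```

Emit:
drive_tool --deltas '[[0.2, [0.1, 0, -1.5], 0.0], [0.2, [0.1, 0, -3.0], 0.0], [0.2, [0.1, 0, -4.2], 0.0], [0.2, [0.1, 0, -5.0], 0.0], [0.2, [0.1, 0, -5.6], 0.0], [0.2, [0.1, 0, -5.6], 0.0], [0.2, [0.1, 0.5, -5.6], 0.0], [0.2, [0.1, 1.0, -5.6], 0.0], [0.2, [0.1, 1.5, -5.6], 0.0], [0.2, [0.1, 2.0, -5.6], 0.0], [0.2, [0.1, 2.5, -5.6], 0.0], [0.2, [0.1, 3.0, -5.6], 0.0], [0.2, [0.1, 3.5, -5.6], 0.0], [0.2, [0.1, 3.5, -5.6], 0.0]]'

```text
time_s: 3.98
tool_pos: [0.5834, -0.0937, 0.0892]
ee_rot: [3.14, 0.0, 1.558]
contact_force: [0.8, 0.9, -0.5]
width: 0.017
```

```bash
python3 - <<'E'
from h import *
snap('wrist','w3'); snap('scene','s3'); o=get_obs();print(o['tool_pos'],o['contact_force'])
w=cv2.imread('pics/w3.png');s=cv2.imread('pics/s3.png')[120:280,200:456]
cv2.imwrite('pics/m3.png',np.vstack([cv2.resize(w,(480,300)) ,cv2.resize(s,(480,300))]))
E
```

```text
[ 0.58345887 -0.09444313  0.08915383] [-0.31744373  0.70914342  1.12589606]
```

View pics/m3.png

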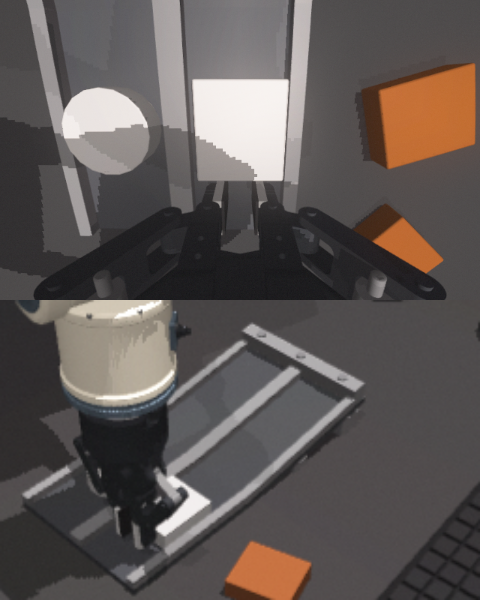

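Contact made, and the block is now square in the lane with no rail pinch. Pushing up the slope.

Emit:
drive_tool --deltas '[[0.2, [0.1, 0.5, 0], 0.0], [0.2, [0.1, 1.2, 0], 0.0], [0.2, [0.1, 1.9, 0], 0.0], [0.2, [0.1, 2.6, 0], 0.0], [0.2, [0.1, 3.3, 0], 0.0], [0.2, [0.1, 4.0, 0], 0.0], [0.2, [0.1, 4.7, 0], 0.0], [0.2, [0.1, 5.4, 0], 0.0], [0.2, [0.1, 6.1, 0], 0.0], [0.2, [0.1, 6.8, 0], 0.0], [0.2, [0.1, 7.5, 0], 0.0], [0.2, [0.15, 8.2, 0], 0.0], [0.2, [0.15, 8.9, 0], 0.0], [0.2, [0.15, 9.6, 0], 0.0], [0.2, [0.15, 10.3, 0], 0.0], [0.2, [0.15, 11.0, 0.05], 0.0], [0.2, [0.2, 11.7, 0.15], 0.0], [0.2, [0.2, 12.4, 0.25], 0.0], [0.2, [0.2, 13.1, 0.35], 0.0], [0.2, [0.2, 13.5, 0.4], 0.0]]'

```text
time_s: 5.75
tool_pos: [0.5854, 0.0416, 0.0933]
ee_rot: [3.14, 0.0, 1.558]
contact_force: [0.3, -2.2, 0.1]
width: 0.017
```

```bash
python3 - <<'E'
from h import *
snap('wrist','w4'); snap('scene','s4'); o=get_obs();print(o['tool_pos'],o['contact_force'])
w=cv2.imread('pics/w4.png');s=cv2.imread('pics/s4.png')[120:280,200:456]
cv2.imwrite('pics/m4.png',np.vstack([cv2.resize(w,(480,300)) ,cv2.resize(s,(480,300))]))
E
```

```text
[0.58543351 0.04138559 0.09326439] [-0.13744378 -0.48391059 -0.36693221]
```

View pics/m4.png

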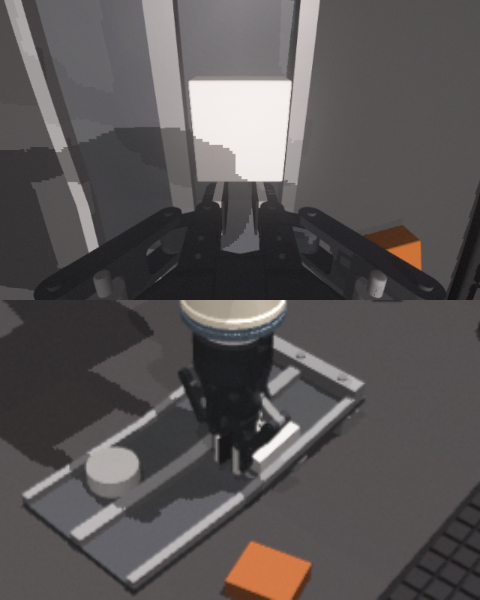

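The block is square and centred on the slope, the disc hasn't moved, and there's about 77 mm left. I'll slow down near the stop.

Emit:
drive_tool --deltas '[[0.2, [0, 0.5, 0.07], 0.0], [0.2, [0, 1.1, 0.15], 0.0], [0.2, [0, 1.7, 0.24], 0.0], [0.2, [0, 2.3, 0.32], 0.0], [0.2, [0, 2.9, 0.41], 0.0], [0.2, [0.05, 3.5, 0.49], 0.0], [0.2, [0.05, 4.1, 0.58], 0.0], [0.2, [0.05, 4.7, 0.66], 0.0], [0.2, [0.05, 5.3, 0.75], 0.0], [0.2, [0.05, 5.8, 0.82], 0.0], [0.2, [0.05, 6.2, 0.87], 0.0], [0.2, [0.05, 6.6, 0.93], 0.0], [0.2, [0.05, 6.9, 0.97], 0.0], [0.2, [0.05, 7.1, 1.0], 0.0], [0.2, [0.05, 7.1, 1.0], 0.0]]'

```text
time_s: 7.1
tool_pos: [0.586, 0.1128, 0.1033]
ee_rot: [3.139, 0.0, 1.559]
contact_force: [0.8, -0.3, 0.4]
width: 0.0173
```

```bash
python3 - <<'E'
from h import *
snap('wrist','w5'); o=get_obs();print(o['tool_pos'],o['contact_force'])
E
```

```text
[0.58593969 0.11255777 0.10327535] [-0.97380882  0.15590384  0.06337652]
```

View pics/w5.png

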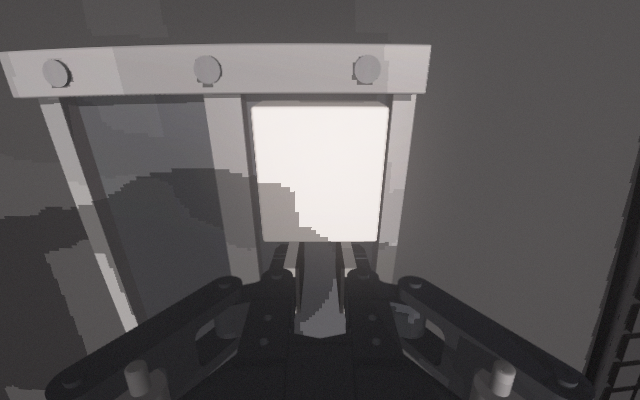

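About 10 px (≈4–5 mm) remains between the block's front edge (row 105) and the bar (row 95).

Emit:
drive_tool --deltas '[[0.2, [0, 0.1, 0.01], 0.0], [0.2, [0, 0.2, 0.03], 0.0], [0.2, [0, 0.3, 0.04], 0.0], [0.2, [0, 0.35, 0.05], 0.0], [0.2, [0, 0.35, 0.05], 0.0]]'

```text
time_s: 7.57
tool_pos: [0.586, 0.1161, 0.1038]
ee_rot: [3.139, 0.0, 1.559]
contact_force: [-0.1, -0.8, -1.7]
width: 0.0172
```

Emit:
drive_tool --deltas '[[0.2, [0, 0.05, 0.01], 0.0], [0.2, [0, 0.1, 0.01], 0.0], [0.2, [0, 0.1, 0.01], 0.0]]'

```text
time_s: 7.82
tool_pos: [0.586, 0.1171, 0.1039]
ee_rot: [3.139, 0.0, 1.559]
contact_force: [-0.7, -1.5, 0.2]
width: 0.0175
```

```bash
python3 - <<'E'
from h import *
snap('wrist','w6'); o=get_obs();print(o['tool_pos'],o['contact_force'])
w=cv2.imread('pics/w6.png')[30:260,180:460]
cv2.imwrite('pics/w6c.png',cv2.resize(w,None,fx=2.5,fy=2.5))
E
```

```text
[0.5859493  0.11710669 0.10391032] [-0.66374975  0.07362743 -0.92789439]
```

View pics/w6c.png

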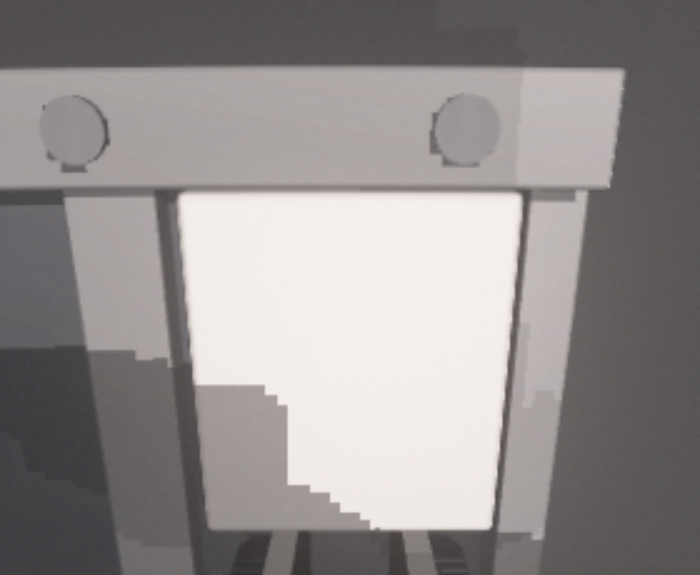

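Almost touching. I'll move in half-millimetre steps until the force rises.

Emit:
drive_tool --deltas '[[0.2, [0, 0.05, 0.0], 0.0], [0.2, [0, 0.05, 0.0], 0.0]]'

```text
time_s: 8.03
tool_pos: [0.586, 0.1176, 0.104]
ee_rot: [3.139, 0.0, 1.559]
contact_force: [-1.5, -2.2, 1.1]
width: 0.0171
```

Emit:
drive_tool --deltas '[[0.2, [0, 0.05, 0.0], 0.0], [0.2, [0, 0.05, 0.0], 0.0]]'

```text
time_s: 8.2
tool_pos: [0.586, 0.1178, 0.1039]
ee_rot: [3.14, 0.001, 1.559]
contact_force: [0.4, -5.3, 1.2]
width: 0.017
```

Emit:
drive_tool --deltas '[[0.2, [0, 0.05, 0.0], 0.0], [0.2, [0, 0.05, 0.0], 0.0]]'

```text
time_s: 8.37
tool_pos: [0.5859, 0.1179, 0.104]
ee_rot: [3.14, 0.002, 1.559]
contact_force: [-0.2, -6.6, 1.2]
width: 0.0167
```

Force is rising while the arm stalls, so the block is seated. One small squeeze, then straight back and up.

Emit:
drive_tool --deltas '[[0.2, [0, 0.1, 0.0], 0.0], [0.2, [0, 0.1, 0.0], 0.0], [0.2, [0, 0.1, 0.0], 0.0]]'

```text
time_s: 8.62
tool_pos: [0.5859, 0.1181, 0.104]
ee_rot: [3.14, 0.003, 1.559]
contact_force: [-0.4, -10.6, 1.4]
width: 0.0171
```

Emit:
drive_tool --deltas '[[0.2, [0, -0.3, 0.0], 0.0], [0.2, [0, -0.8, 0.0], 0.0], [0.2, [0, -1.6, 0.0], 0.0], [0.2, [0, -2.5, 0.2], 0.0], [0.2, [0, -3.5, 1.0], 0.0], [0.2, [0, -4.5, 2.5], 0.0], [0.2, [0, -5.0, 4.5], 0.0], [0.2, [0, -5.0, 6.0], 0.0], [0.2, [0, -5.0, 6.0], 0.0]]'

```text
time_s: 9.37
tool_pos: [0.5873, 0.0669, 0.1674]
ee_rot: [3.135, 0.003, 1.558]
contact_force: [1.5, 0.2, 1.0]
width: 0.0171
```

```bash
python3 - <<'E'
from h import *
ci=camera_info('wrist')
snap('wrist','w7'); snap('scene','s7'); o=get_obs();print(o['tool_pos'],o['contact_force'],ci)
w=cv2.imread('pics/w7.png')
s=cv2.imread('pics/s7.png')[120:280,200:456]
cv2.imwrite('pics/s7c.png',cv2.resize(s,None,fx=3,fy=3))
E
```

```text
[0.58616708 0.0674601  0.16473784] [ 0.00465898 -0.83229015  0.55222221] {'fx': 290.5134150947089, 'fy': 290.5134150947089, 'cx': 319.53075132692226, 'cy': 197.53659945793035, 'k1': -0.04131221710932102, 'origin': array([0.58698826, 0.13882937, 0.23779796]), 'attitude': array([-0.29000966, -0.00683564, -0.01244796])}
```

View pics/w7.png

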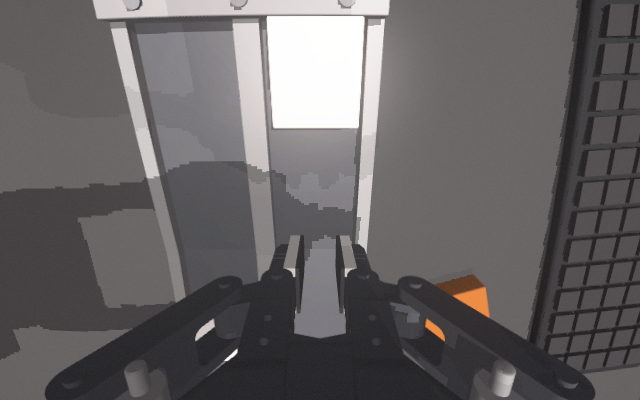

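View pics/s7c.png

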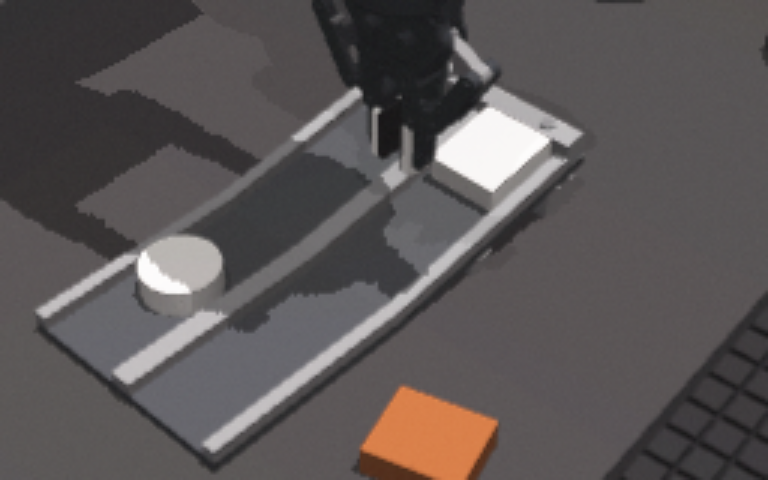

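The block is flat against the bar and has stayed put since release. I'll clear the arm so the fixed cameras have an open view for a last check.

Emit:
drive_tool --deltas '[[0.2, [0, 0, 3], 0.0], [0.2, [0, 0, 6], 0.0], [0.2, [0, 0, 9], 0.0], [0.2, [0, 0, 12], 0.0], [0.2, [-2, 3, 13], 0.0], [0.2, [-4, 6, 13], 0.0], [0.2, [-6, 9, 13], 0.0], [0.2, [-8, 12, 13], 0.0], [0.2, [-10, 15, 13], 0.0], [0.2, [-12, 18, 13], 0.0], [0.2, [-14, 21, 13], 0.0], [0.2, [-16, 24, 13], 0.0], [0.2, [-18, 27, 13], 0.0], [0.2, [-20, 30, 13], 0.0], [0.2, [-22, 33, 13], 0.0], [0.2, [-24, 36, 13], 0.0], [0.2, [-26, 39, 13], 0.0], [0.2, [-28, 42, 13], 0.0], [0.2, [-28, 42, 13], 0.0], [0.2, [-28, 42, 13], 0.0]]'

```text
time_s: 11.13
tool_pos: [0.3049, 0.4884, 0.2936]
ee_rot: [3.139, 0.004, 1.561]
contact_force: [-0.0, -1.3, -0.7]
width: 0.0171
```

```bash
python3 - <<'E'
from h import *
snap('top','t8'); snap('scene','s8'); print(get_obs()['time_s'], landmark_of('top','disc')[:1])
t=cv2.imread('pics/t8.png')[170:320,200:440];s=cv2.imread('pics/s8.png')[125:245,255:405]
cv2.imwrite('pics/t8c.png',cv2.resize(t,None,fx=3.3,fy=3.3,interpolation=cv2.INTER_CUBIC))
cv2.imwrite('pics/s8c.png',cv2.resize(s,None,fx=4,fy=4,interpolation=cv2.INTER_CUBIC))
E
```

```text
11.2333 [{'centre': [365.1, 278.6], 'confidence': 0.93}]
```

View pics/t8c.png

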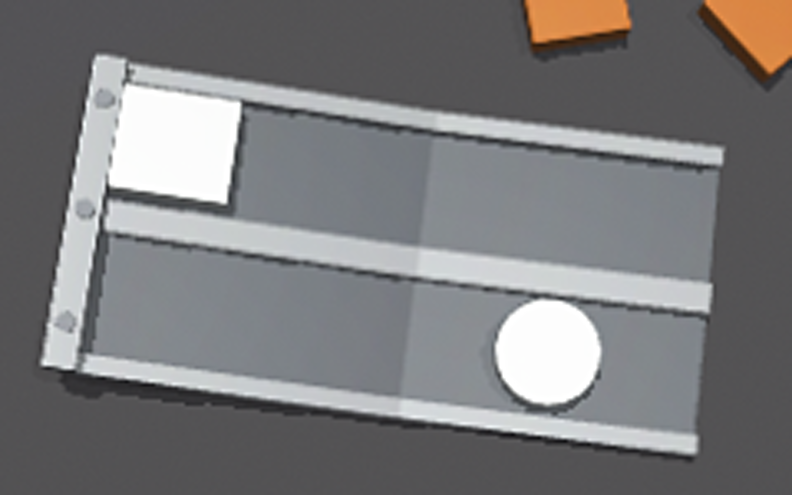

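View pics/s8c.png

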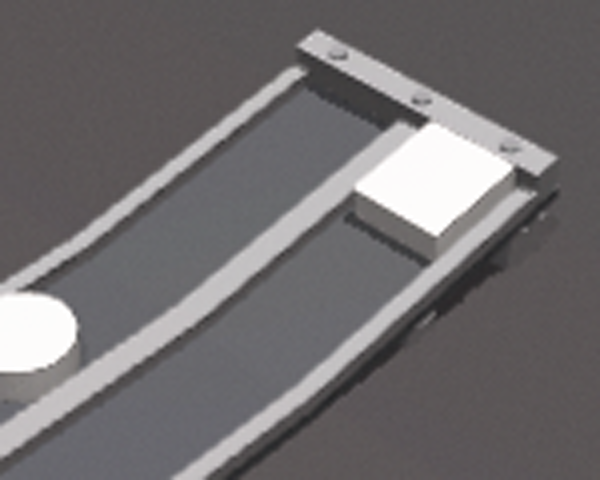

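The views from above and the side show the block square and flush against the bar, inside its lane. In the crop the disc sits at the same pixels as before, (548,352). Handing in.

```bash
python3 -c "
from cell import *
print(finish_job())"
```

```text
the job is handed in; nothing more can be done
None
```

I pushed the white rectangular blank up the far lane with nearly closed fingers and left it flat against the stop bar. The job was handed in at about 11.2 s of the 35 s allowed.

- **Seating:** the push force rose to about 11 N while the arm stalled, so the block was against the stop. I then backed straight off and moved the arm clear.
- **Final pictures:** the top and scene views show the block square, flush with the bar and inside its lane. The disc is at the same place in the enlarged picture, and the orange look-alikes haven't moved.
- **Disagreements:** the disc detector's reading moved about 2.6 px between pictures, though the image itself shows no movement. Before the push, the top and scene cameras placed the fixture about 5 mm apart. I used the wrist camera's lane position for the push.

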